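Set, lock and draw the pantry vacuum sealer

ROBOT

A 6-joint arm with a two-finger parallel gripper is mounted at the origin on the work surface. World frame = base frame: x ahead of the robot, y to its left, z up, the work surface at z = 0. Lengths are in m, angles in rad, forces in N, time in s.
With the tool pointing down it reaches from about 0.275 to 0.75 m from the base axis. Payload 10.2 kg.
Tool frame: the origin (TCP) lies midway between the tips of the shut fingers; the grasp point (between the pads) lies 19 mm behind it; z points along the fingers, y is the line along which they close (so a half turn about z gives the same grasp; the last joint's range is limited). The gripper opens to 88 mm and grips with 3 to 60 N. Pads are 18 mm wide; open, the fingers measure 123 mm over their backs; the gripper's body (75 mm by 187 mm) begins 45 mm behind the grasp point.
Start: joints at [1.042, 0.313, 1.498, -0, 1.331, -0.223], TCP at [0.158, 0.501, 0.21] pointing down, gripper open.
Joint ranges: [-2.94, 2.94], [-0.97, 2.17], [0.19, 2.56], [-1.23, 4.37], [0.02, 3.11], [-2.88, 2.88]. Speed limits (rad/s): [2.39, 2.39, 3.01, 3.14, 3.14, 3.14].

INTERFACE

Orientations are given as a unit quaternion [x, y, z, w].
In Python, from station import bot gives the robot as it stands.
- The arm moves only by the tool drive_tool, never from a script. Its argument "plan" is a list of rows, each a list of 7 numbers: the opening, from 0 (shut) to 1 (fully open), then the shift along the tool's x, y, z in mm, then the turn, a rotation vector about the tool's x, y, z in rad. In form: [[gripper, x, y, z, ax, ay, az], ...]. A call has exactly 8 rows; each row shifts and turns the commanded pose from where the row before left it, along the tool's axes as they then stand; what a row does not reach is not made up. A row lasts 1/10 s, in which the tool goes at most 50 mm and 8.59 degrees, less where a joint would pass 70% of its speed; a pose out of reach is approached as far as the arm can. A call with a gripper value outside its range is refused whole. The fingers move at their own pace and stop on an object; "squeeze" is the grip in N (left out, the last holds). Time passes only in rows, so rows that do not move let the fingers close, or fill a call up. It gives the time, the measured TCP pose, the force, the opening and the grip force at its end, in the units of the state.
- bot.sense(): the state, without advancing time (a new reading comes with each control period).
- bot.get_image(name): name is "scene" or "top"; returns the picture (384x512x3 uint8, blue, green, red); there is no depth.
- bot.camera_info(name): a dict with "fx", "fy", "cx", "cy" (pixels), "k1" (the pictures are not rectified: a ray, as slopes to the right and down, at radius r is drawn at 1 + k1 r^2 times it, then the intrinsics apply), "rvec" (rotation vector, rad) and "tvec" (3), from world to camera coordinates, as OpenCV has them. Camera axes: x right, y down, z forward; pixel columns grow to the right and rows downward; lengths in m; the calibration is good to about 2 mm. A picture is of the moment at which its call begins. camera_info takes no time and is no camera call.
- bot.hand_in(): hands the job in; it is judged then, once.
The state is a dict: "clock": time; "q": joint angles; "qd": joint speeds; "tau": joint torques, N m; "position": TCP position; "tcp_rot": TCP orientation; "force": force on the tool from outside, world axes, zero at the start; "moment": the same for the moment, N m; "width": opening from 0.0 (shut) to 1.0 (fully open); "finger_force": force on a finger pad.
Only numpy, scipy, OpenCV 4.12 (cv2) and the standard library are available. Lean on these libraries where they do the work, as an engineer would, in place of code of your own. Each camera call takes 0.05 s, during which the arm holds its last target. There are 200 camera calls.

TASK

Seal the jar of oats with the hand vacuum pump: turn the regulator dial until its white pointer and notch stand between the two green marks, then slide the orange lock fully home into the notch. Then squeeze the orange release button in the side of the pump grip and, keeping it squeezed, pull the grip straight up past the first stop to the second stop, the very end of its travel; finish while still holding it up there with the button squeezed, because it is drawn back down if let go. Leave the cans, jar and bottle standing around the sealer where they are.

Things in the scene. Friction and masses are not known exactly. Their poses are not given: they have to be found in the camera images.
- sealer: Vacuum sealer: fixed white plate 15 mm thick. Origin on the work surface; x points from its front to its back edge, y along its length, z up; plate from x -70 to 170, y -180 to 180 mm. In this frame: pump axis at x 0, y -110; dial axis at x 0, y 50 on a grey housing (92 x 170 mm, top at z 50); lock tab centre at x 0, y 135 (back) to y 105 (home).
- jar_lid (a point): Centre of the black lid's top of the docked oats jar, fixed on the sealer (x 110, y -20 mm in its frame), 111 mm above the work surface; jar 90 mm diameter. A thin steel pipe runs from the lid to the pump barrel, up to 124 mm high.
- dial_grip (a point): Point on the dial's vertical axis, 86 mm above the work surface, where to grip its bar. The black bar is 44 mm long, 12 mm thick, 60 to 101 mm above the work surface, on the dial's ring (about 70 mm diameter, top at 61 mm). The bar lies along this frame's y axis, which points along the white pointer line to the ring's notch; the frame turns with the dial.
- dial (a joint): Dial angle in rad, growing counter-clockwise from above; 0 = pointer and notch between the two green marks (pointer along the sealer's +y, towards the lock). Starts between 0.5 and 1.25; stops at -0.7 and 1.45. Stays where it is left (friction 0.04 N m). The lock only enters with the dial within about 0.1 of 0.
- lock_grip (a point): Centre of the lock's upright orange tab, 81 mm above the work surface; moves with the lock. Tab 12 mm thick (along x), 26 mm long (along y), its top at 94 mm, on the grey housing (top at 50 mm). The lock slides along the sealer's -y towards the dial; axes as the sealer's.
- lock (a joint): Lock travel in m: 0 = fully back, 0.030 = fully home in the dial's notch. Starts between 0 and 0.006. It takes about 2 N to slide and stays where it is left.
- pump_grip (a point): Point on the rod's axis at the grip's mid-height, 155 mm above the work surface when closed; rises with the rod; axes as the sealer's. Black grip 34 mm wide (x), 36 mm tall, plain side 15 mm to -y. Orange button (24 x 26 mm) on the +y side: face 22 mm to +y when free, 15 mm when pressed, so 37 mm wide free, 30 mm squeezed and then centred. Barrel below: 44 mm diameter, top at 125 mm.
- pump (a joint): Rise of the pump rod in m: 0 = closed, 0.100 = second stop, the solid end of travel. First stop: with the button free the latch blocks the rod at 0.05 going up, and catches it near 0.06 going down; from closed it then rises under 3 mm. Suction and weight draw the rod down with 6 to 8 N at the bottom, 10 to 12 N at the top.
- release (a joint): Travel of the orange button in m, along the sealer's -y: 0 = free, 0.007 = fully pressed (about 6 N). The latch is clear from 0.0045. The button rides on the grip and springs back when let go; squeezing the grip along y between two fingers with 20 to 40 N presses it and carries the pull.
- gold_can_mid (a point): Bystander: gold food can, 74 mm diameter, 110 mm tall, point at its centre.
- low_tin_mid (a point): Bystander: low gold tin, 90 mm diameter, 45 mm tall, point at its centre.
- oats_jar_mid (a point): Bystander: glass jar of oats with a pale marble-look lid, 80 mm diameter, 152 mm tall, point at its centre.
- oil_bottle_mid (a point): Bystander: amber oil bottle with a green cap, 58 mm diameter, 170 mm tall, point at its mid-height.

How it is judged:
On the way, in this order (a step that is already met when the one before it is completed fails the run):
1. the dial stands at the green marks, the lock still back (value of joint dial between -0.12 and 0.12 rad and value of joint lock below 0.015 m), for 0.2 s.
2. the lock is fully home with the dial at the mark (value of joint dial between -0.12 and 0.12 rad and value of joint lock above 0.026 m), for 0.2 s.
3. the pump is drawn to the second stop, the button squeezed in the fingers (value of joint pump above 0.09 m and value of joint release above 0.0035 m and contact force between the fingers and sealer above 3 N), for 0.3 s.
At the end, for the whole second after the job is handed in: The fingers still hold the pump grip (over 3 N) with the release button pressed (over 3.5 mm), the rod is at the second stop (risen over 90 mm of 100) and at rest, the lock is home (over 26 mm of 30), the dial is within 0.12 rad of the mark, and each bystander is within 30 mm of where it started (all of step 2 and all of step 3 and velocity of joint pump between -0.02 and 0.02 m/s and distance of each of gold_can_mid, low_tin_mid, oats_jar_mid, oil_bottle_mid from where it was at the start of the episode below 0.03 m); the arm keeps its last pose, push and grip.
It fails at once if a can, jar or bottle around the sealer is shifted by more than 30 mm or tipped (distance of any of gold_can_mid, low_tin_mid, oats_jar_mid, oil_bottle_mid from where it was at the start of the episode above 0.03 m or angle between any of gold_can_mid, low_tin_mid, oats_jar_mid, oil_bottle_mid's own z axis and vertical above 0.5 rad).
It fails at once if the pump is drawn before the lock is home (value of joint pump above 0.015 m and value of joint lock below 0.02 m).
It also fails if it takes over 54 s, if anything falls off the work surface, if the arm or the gripper's body presses on something with over 40 N, if the wrist force passes 120 N, or if a joint passes its speed limit or range.

## Working session

There is one attempt and no reset: what is moved stays moved. The work goes in short steps, Python scripts to look and compute and a tool call to move; the robot and the scene stay as the last step left them, time stands still between calls to the robot, and variables do not carry over. Pictures are saved under pics/ and viewed, at most 10 in all, crops included, and the job is handed in when it is done.

Besides the shell and the picture viewer there is one more tool, called as a command line: name --pt "numbers of a row" for each row, then --argument value for the rest. drive_tool: Moves the arm, as the interface text tells. Its arguments: {"type":"object","properties":{"plan":{"type":"array"},"squeeze":{"type":"number"}},"required":["plan"]}

```bash
mkdir -p pics; ls; python3 - <<'E'
from station import bot
import cv2
for n in("scene","top"):
    cv2.imwrite(f"pics/{n}0.png",bot.get_image(n)); print(bot.camera_info(n))
s=bot.sense(); print({k:s[k] for k in("clock","position","tcp_rot","force","width")})
E
```

```text
pics
{'fx': 352.4987403349305, 'fy': 352.4987403349305, 'cx': 262.21869387129954, 'cy': 192.49678044729336, 'k1': 0.014678641552987199, 'rvec': array([ 1.94273331,  1.60885376, -0.62592952]), 'tvec': array([-0.0892004 , -0.33757256,  1.61818833])}
{'fx': 493.897036699028, 'fy': 493.897036699028, 'cx': 249.69662555915474, 'cy': 191.15351740486577, 'k1': 0.06599182852472259, 'rvec': array([ 2.16226474, -2.11169977,  0.17504161]), 'tvec': array([0.00912083, 0.57216407, 1.34136202])}
{'clock': 0.1, 'position': array([0.15791961, 0.50041327, 0.20912511]), 'tcp_rot': array([ 1.52282121e-01,  9.88336897e-01, -5.38489473e-04, -2.09576968e-04]), 'force': array([0.79975542, 0.07973053, 0.85068587]), 'width': 0.9995793296452135}
```

View pics/scene0.png

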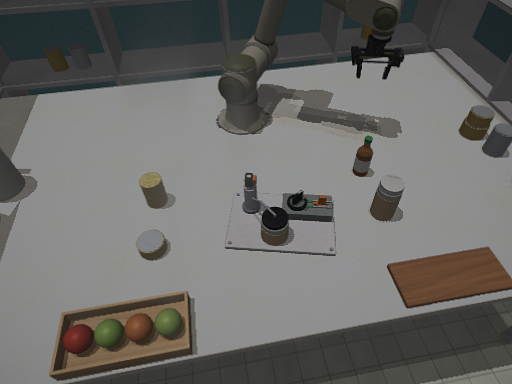

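View pics/top0.png

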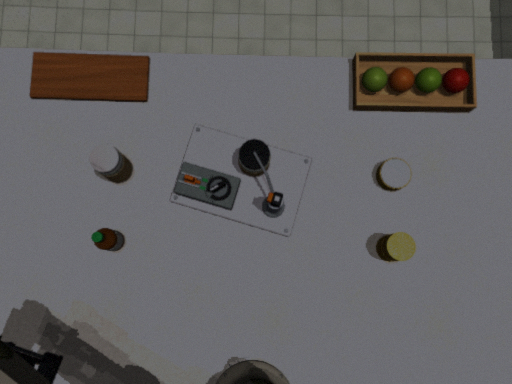

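The scene view shows the sealer near (280,220), with the bystanders well clear of it. In the top view the plate corners are near (198,125), (311,160), (292,235) and (171,201), the dial is at (218,187), the lock at (191,180) and the pump at (275,200). Next I'll measure the corners and zoom in.

```bash
cat > h.py <<'E'
import numpy as np,cv2
from station import bot
from scipy.spatial.transform import Rotation as R
def cam(n):
    c=bot.camera_info(n);K=np.array([[c['fx'],0,c['cx']],[0,c['fy'],c['cy']],[0,0,1]])
    return K,np.array([c['k1'],0,0,0]),c['rvec'],c['tvec']
def cast(n,uv,z):
    K,d,r,t=cam(n);p=cv2.undistortPoints(np.array(uv,float).reshape(-1,1,2),K,d).reshape(-1,2)
    M=cv2.Rodrigues(r)[0];o=-M.T@t;v=np.c_[p,np.ones(len(p))]@M
    return o+v*((z-o[2])/v[:,2])[:,None]
def proj(n,P):
    K,d,r,t=cam(n);return cv2.projectPoints(np.array(P,float).reshape(-1,1,3),r,t,K,d)[0].reshape(-1,2)
E
python3 - <<'E'
from h import *
im=cv2.imread('pics/top0.png')
hsv=cv2.cvtColor(im,cv2.COLOR_BGR2HSV)
# screws near corners as seen: dark spots -> plate edges by brightness
c=im[110:250,155:325]; cv2.imwrite('pics/c0.png',cv2.resize(cv2.convertScaleAbs(c,alpha=1.6),None,fx=4.5,fy=4.2857,interpolation=cv2.INTER_CUBIC)[:600,:800])
E
```

```text
(no output)
```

View pics/c0.png

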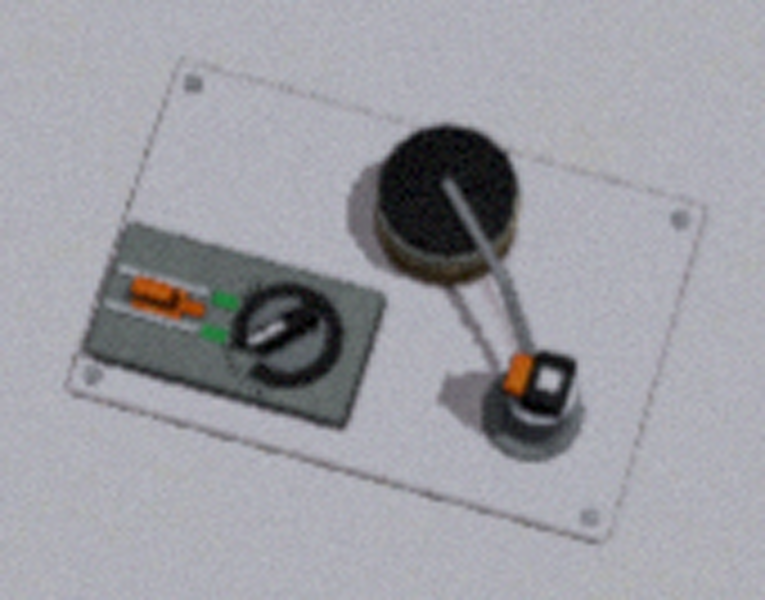

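The crop shows the plate outline with four screws at crop positions (193,83), (680,219), (590,517) and (93,375). The white pointer runs from the dial centre towards the lower left, about (250,340), with the ring notch near (245,365). The orange lock is at (160,295) and the pump grip top at (550,383).

```bash
python3 - <<'E'
from h import *
f=lambda *p:[((x+.5)/4.5+154.5,(y+.5)/4.2857+109.5) for x,y in p]
sc=cast('top',f((193,83),(680,219),(590,517),(93,375)),.015)[:,:2]
co=cast('top',f((180,58),(707,207),(604,545),(67,392)),.015)[:,:2]
for n,P in(('screw',sc),('corner',co)):
    c=P.mean(0); xs=(P[0]+P[1]-P[2]-P[3]); ys=(P[0]+P[3]-P[1]-P[2])
    print(n,c,np.arctan2(xs[1],xs[0]),np.arctan2(-ys[0],ys[1]),np.linalg.norm(xs)/2,np.linalg.norm(ys)/2)
yaw=np.arctan2(-ys[0],ys[1])
Rm=np.array([[np.cos(yaw),-np.sin(yaw)],[np.sin(yaw),np.cos(yaw)]])
o=(co.mean(0)+sc.mean(0))/2-Rm@[.05,0]
print('origin',o,yaw)
L=lambda P:(P[:,:2]-o)@Rm
print('dial ring ctr',L(cast('top',f((287,335)),.061)))
print('pump top',L(cast('top',f((550,383)),.173)))
print('jar lid',L(cast('top',f((447,190)),.111)))
print('lock tab',L(cast('top',f((158,292)),.094)))
print('pointer ends',L(cast('top',f((250,343),(318,306)),.101)))
print('notch',L(cast('top',f((243,368)),.061)))
for n,x,y,z in(('dial',0,.05,.086),('lock',0,.135,.081),('pump',0,-.11,.155)): print(n,o+Rm@[x,y],z)
E
```

```text
screw [0.61244045 0.04883322] -0.266839722326647 -0.2688714328530141 0.21071181333616798 0.3293667687325297
corner [0.6114524  0.04850975] -0.2662925623633412 -0.27018697803726544 0.2398455005959837 0.35614854575377913
origin [0.56376038 0.06201707] -0.27018697803726544
dial ring ctr [[-0.00018861  0.04968504]]
pump top [[-0.00101026 -0.1133578 ]]
jar lid [[ 0.10922918 -0.0201173 ]]
lock tab [[-0.00116705  0.128983  ]]
pointer ends [[-0.01732386  0.065041  ]
 [ 0.01711203  0.03307907]]
notch [[-0.02873058  0.06914316]]
dial [0.57710596 0.11020312] 0.086
lock [0.59979345 0.1921194 ] 0.081
pump [ 0.5344001  -0.04399224] 0.155
```

Pose found: origin (0.564, 0.062), yaw -0.268, with the landmarks agreeing to about 3 mm. The dial is at about 0.9. I'll rise over the bystanders and travel to the dial.

drive_tool --pt "1 0 0 -50 0 0 0" --pt "1 -43 -20.5 0 0 0 0" --pt "1 -43 -20.5 0 0 0 0" --pt "1 -43 -20.5 0 0 0 0" --pt "1 -43 -20.5 0 0 0 0" --pt "1 -43 -20.5 0 0 0 0" --pt "1 -43 -20.5 0 0 0 0" --pt "1 -43 -20.5 0 0 0 0" --squeeze 20

```text
clock: 0.9
position: [0.4029, 0.2716, 0.2595]
tcp_rot: [0.152, 0.988, -0.0, -0.0]
force: [1.0, 1.1, 0.1]
width: 0.999
finger_force: 0.0
```

drive_tool --pt "0.8 -43 -20.5 0 0 0 0" --pt "0.8 -43 -20.5 0 0 0 0" --pt "0.8 -43 -20.5 0 0 0 0" --pt "0.7 -43 -20.5 0 0 0 0.14" --pt "0.7 0 0 0 0 0 0.14" --pt "0.7 0 0 0 0 0 0.14" --pt "0.7 0 0 0 0 0 0.14" --pt "0.7 0 0 0 0 0 0.073"

```text
clock: 1.7
position: [0.5412, 0.1431, 0.2592]
tcp_rot: [0.455, 0.891, -0.0, -0.0]
force: [0.2, -0.2, -0.2]
width: 0.7
finger_force: 0.0
```

```bash
cat >> h.py <<'E'
O=np.array([.5636,.0619]);YAW=-.268
def go(sx,sy,z,ya):
    """tool-axis mm shift + z turn to put TCP at sealer-frame (sx,sy) m, height z, tool y at sealer angle ya"""
    s=bot.sense();M=R.from_quat(s['tcp_rot']).as_matrix();c,n=np.cos(YAW),np.sin(YAW)
    t=np.r_[O+np.array([[c,-n],[n,c]])@[sx,sy],z]
    a=np.arctan2(M[1,1],M[0,1])-YAW; d=(ya-a+np.pi/2)%np.pi-np.pi/2
    p=np.array([[c,n],[-n,c]])@(s['position'][:2]-O)
    print('t',s['clock'],'sealer xy',p.round(4),'z',s['position'][2].round(4),'ang',round(a,3),'| shift mm',(M.T@(t-s['position'])*1e3).round(1),'toolturn',round(-d,3),'tilt',M[:,2].round(3),'q6',s['q'][5].round(2),'w',round(s['width'],3),'F',s['force'].round(1),s['finger_force'])
E
python3 - <<'E'
from h import *
go(0,.05,.067,.9)
cv2.imwrite('pics/s1.png',cv2.resize(bot.get_image('scene')[150:260,210:355],None,fx=5,fy=5,interpolation=cv2.INTER_CUBIC))
E
```

```text
t 1.7 sealer xy [-0.0431  0.0723] z 0.2592 ang 0.895 | shift mm [-47.7   9.7 192.1] toolturn -0.005 tilt [-0.001 -0.    -1.   ] q6 -0.58 w 0.7 F [ 0.2 -0.2 -0.2] 0.0
```

View pics/s1.png

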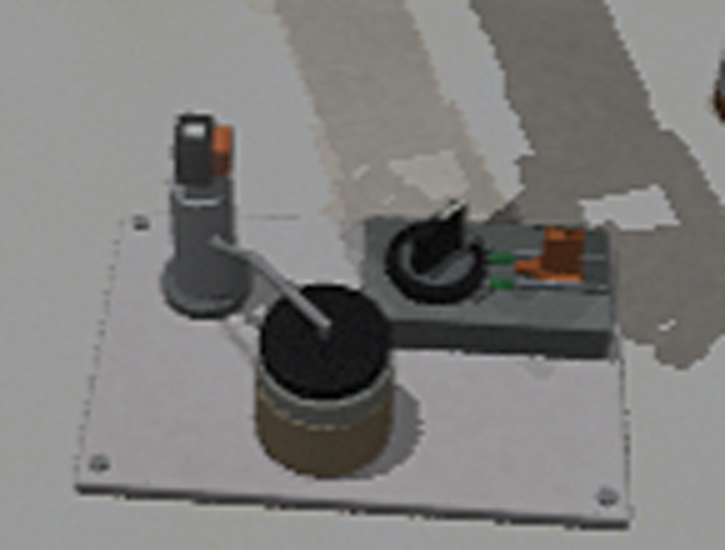

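The scene crop shows the bar pointing to the robot side, (415,270) to (460,205), consistent with about 0.9. I'll descend on it.

drive_tool --pt "0.7 -47.7 9.7 0 0 0 0" --pt "0.7 0 0 48 0 0 0" --pt "0.7 0 0 48 0 0 0" --pt "0.7 0 0 48 0 0 0" --pt "0.7 0 0 28 0 0 0" --pt "0.7 0 0 20 0 0 0" --pt "0 0 0 0 0 0 0" --pt "0 0 0 0 0 0 0" --squeeze 20

```text
clock: 2.55
position: [0.5775, 0.1105, 0.0682]
tcp_rot: [0.452, 0.892, 0.0, 0.0]
force: [0.3, 0.2, 0.8]
width: 0.541
finger_force: 0.0
```

drive_tool --pt "0 0 0 0 0 0 0" --pt "0 0 0 0 0 0 0" --pt "0 0 0 0 0 0 0" --pt "0 0 0 0 0 0 0" --pt "0 0 0 0 0 0 0" --pt "0 0 0 0 0 0 0" --pt "0 0 0 0 0 0 0" --pt "0 0 0 0 0 0 0"

```text
clock: 3.35
position: [0.5761, 0.1095, 0.068]
tcp_rot: [0.452, 0.892, -0.002, -0.001]
force: [-8.7, -5.9, 6.8]
width: 0.129
finger_force: 19.7
```

```bash
python3 - <<'E'
from h import *
go(0,.05,.067,0)
E
```

```text
t 3.35 sealer xy [-0.0005  0.0492] z 0.068 ang 0.9 | shift mm [0.1 1.  1. ] toolturn 0.9 tilt [-0.003 -0.002 -1.   ] q6 -0.64 w 0.129 F [-8.7 -5.9  6.8] 19.70346361398697
```

Gripped: 11.4 mm wide, with about 1.7 mm of side offset. I'll relieve that and turn the dial by 0.9.

drive_tool --pt "0 0 -1.7 0 0 0 0" --pt "0 0 0 0 0 0 0.13" --pt "0 0 0 0 0 0 0.13" --pt "0 0 0 0 0 0 0.13" --pt "0 0 0 0 0 0 0.13" --pt "0 0 0 0 0 0 0.13" --pt "0 0 0 0 0 0 0.13" --pt "0 0 0 0 0 0 0.12"

```text
clock: 4.15
position: [0.5779, 0.1096, 0.0682]
tcp_rot: [0.797, 0.604, 0.002, 0.002]
force: [10.1, 1.5, -4.2]
width: 0.133
finger_force: 19.7
```

drive_tool --pt "0 0 0 0 0 0 0" --pt "0 0 0 0 0 0 0" --pt "0 0 0 0 0 0 0" --pt "0.6 0 0 0 0 0 0" --pt "0.6 0 0 0 0 0 0" --pt "0.6 0 0 0 0 0 0" --pt "0.6 0 0 -40 0 0 0" --pt "0.6 0 0 -45 0 0 0"

```text
clock: 4.95
position: [0.5748, 0.1094, 0.1525]
tcp_rot: [0.795, 0.606, -0.002, -0.001]
force: [1.2, -0.1, 0.2]
width: 0.558
finger_force: 0.0
```

drive_tool --pt "0.6 0 0 -48 0 0 0" --pt "0.6 0 0 -48 0 0 0" --pt "0.6 0 48 0 0 0 0" --pt "0.6 0 48 0 0 0 0" --pt "0.6 0 48 0 0 0 0" --pt "0.6 0 0 0 0 0 0" --pt "0.6 0 0 0 0 0 0" --pt "0.6 0 0 0 0 0 0"

```text
clock: 5.75
position: [0.71, 0.073, 0.2497]
tcp_rot: [0.795, 0.607, 0.0, 0.0]
force: [-0.7, -0.7, 0.5]
width: 0.598
finger_force: 0.0
```

```bash
python3 - <<'E'
from h import *
go(0,.131,.062,0)
s=cv2.resize(cv2.convertScaleAbs(bot.get_image('scene')[180:230,275:345],alpha=1.4),None,fx=8,fy=8,interpolation=cv2.INTER_CUBIC)
t=cv2.resize(cv2.convertScaleAbs(bot.get_image('top')[155:215,165:250],alpha=1.6),None,fx=8,fy=8,interpolation=cv2.INTER_CUBIC)
cv2.imwrite('pics/t2.png',t);cv2.imwrite('pics/s2.png',s)
E
```

```text
t 5.75 sealer xy [0.1383 0.0495] z 0.2497 ang 0.001 | shift mm [  81.5 -138.3  187.7] toolturn 0.001 tilt [ 0.  0. -1.] q6 0.21 w 0.598 F [-0.7 -0.7  0.5] 0.0
```

View pics/t2.png

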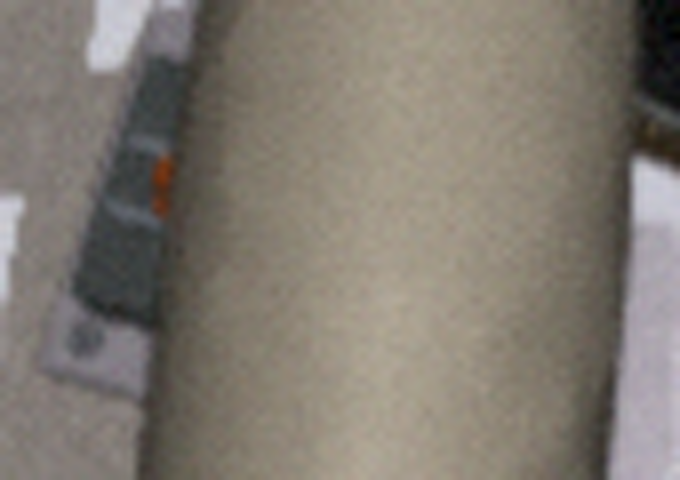

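View pics/s2.png

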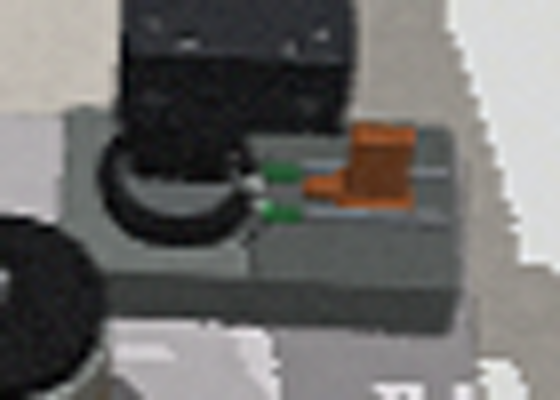

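The scene crop shows the ring notch (250,185) centred between the green marks and facing the lock tip, so the dial is set. Next is the lock, with its tab centre at about y 130 mm.

drive_tool --pt "0.6 20.3 -34.6 0 0 0 0" --pt "0.6 20.3 -34.6 0 0 0 0" --pt "0.6 20.3 -34.6 0 0 0 0" --pt "0.6 20.3 -34.6 0 0 0 0" --pt "0.6 0 0 48 0 0 0" --pt "0.6 0 0 48 0 0 0" --pt "0.6 0 0 45 0 0 0" --pt "0.6 0 0 25 0 0 0"

```text
clock: 6.65
position: [0.5965, 0.1876, 0.0806]
tcp_rot: [0.795, 0.607, -0.001, -0.001]
force: [0.7, -1.3, -0.2]
width: 0.602
finger_force: 0.0
```

drive_tool --pt "0.6 0 0 20 0 0 0" --pt "0 0 0 0 0 0 0" --pt "0 0 0 0 0 0 0" --pt "0 0 0 0 0 0 0" --pt "0 0 0 0 0 0 0" --pt "0 0 0 0 0 0 0" --pt "0 0 0 0 0 0 0" --pt "0 0 0 0 0 0 0"

```text
clock: 7.45
position: [0.5995, 0.1874, 0.0635]
tcp_rot: [0.795, 0.606, 0.001, 0.001]
force: [2.0, -0.4, 3.1]
width: 0.126
finger_force: 20.0
```

```bash
python3 - <<'E'
from h import *
go(0,.105,.063,0)
E
```

```text
t 7.45 sealer xy [0.0014 0.1305] z 0.0635 ang -0.0 | shift mm [-25.5  -1.4   0.5] toolturn -0.0 tilt [ 0.002  0.    -1.   ] q6 0.38 w 0.126 F [ 2.  -0.4  3.1] 20.000360906124115
```

drive_tool --pt "0 -5 0 0 0 0 0" --pt "0 -5 0 0 0 0 0" --pt "0 -5 0 0 0 0 0" --pt "0 -4 0 0 0 0 0" --pt "0 -2 0 0 0 0 0" --pt "0 -2 0 0 0 0 0" --pt "0 -1 0 0 0 0 0" --pt "0 0 0 0 0 0 0" --squeeze 30

```text
clock: 8.25
position: [0.593, 0.1638, 0.0635]
tcp_rot: [0.795, 0.606, 0.001, 0.0]
force: [2.6, 1.0, 5.1]
width: 0.117
finger_force: 30.0
```

drive_tool --pt "0 -1 0 0 0 0 0" --pt "0 -1 0 0 0 0 0" --pt "0 0 0 0 0 0 0" --pt "0 0 0 0 0 0 0" --pt "0 0 0 0 0 0 0" --pt "0 0 0 0 0 0 0" --pt "0 0 0 0 0 0 0" --pt "0 0 0 0 0 0 0"

```text
clock: 9.05
position: [0.5925, 0.1619, 0.0635]
tcp_rot: [0.795, 0.606, 0.001, 0.0]
force: [3.2, 0.7, 6.3]
width: 0.118
finger_force: 30.0
```

```bash
python3 - <<'E'
from h import *
go(0,.105,.063,0)
E
```

```text
t 9.05 sealer xy [0.0014 0.1041] z 0.0635 ang -0.0 | shift mm [ 0.9 -1.4  0.5] toolturn -0.0 tilt [ 0.002 -0.    -1.   ] q6 0.34 w 0.118 F [3.2 0.7 6.3] 30.00204026699066
```

drive_tool --pt "0 -1 0 0 0 0 0" --pt "0 -1 0 0 0 0 0" --pt "0 -1 0 0 0 0 0" --pt "0 0 0 0 0 0 0" --pt "0 0 0 0 0 0 0" --pt "0 0 0 0 0 0 0" --pt "0 0 0 0 0 0 0" --pt "0 0 0 0 0 0 0"

```text
clock: 9.85
position: [0.5919, 0.1597, 0.0635]
tcp_rot: [0.795, 0.606, 0.001, 0.0]
force: [2.9, 3.4, 4.8]
width: 0.121
finger_force: 30.0
```

```bash
python3 - <<'E'
from h import *
go(0,.105,.063,0)
E
```

```text
t 9.85 sealer xy [0.0014 0.1018] z 0.0635 ang -0.0 | shift mm [ 3.2 -1.4  0.5] toolturn -0.0 tilt [ 0.002  0.001 -1.   ] q6 0.34 w 0.121 F [2.9 3.4 4.8] 30.001319646835327
```

drive_tool --pt "0 -1 0 0 0 0 0" --pt "0 -1 0 0 0 0 0" --pt "0 -1 0 0 0 0 0" --pt "0 0 0 0 0 0 0" --pt "0 0 0 0 0 0 0" --pt "0 0 0 0 0 0 0" --pt "0 0 0 0 0 0 0" --pt "0 0 0 0 0 0 0"

```text
clock: 10.65
position: [0.5917, 0.1591, 0.0636]
tcp_rot: [0.795, 0.606, 0.003, -0.001]
force: [8.8, 15.8, 2.2]
width: 0.118
finger_force: 30.0
```

```bash
python3 - <<'E'
from h import *
go(0,.105,.063,0)
cv2.imwrite('pics/s3.png',cv2.resize(cv2.convertScaleAbs(bot.get_image('scene')[180:230,275:345],alpha=1.4),None,fx=8,fy=8,interpolation=cv2.INTER_CUBIC))
E
```

```text
t 10.65 sealer xy [0.0013 0.1012] z 0.0636 ang -0.0 | shift mm [ 3.8 -1.3  0.6] toolturn -0.0 tilt [ 0.005  0.005 -1.   ] q6 0.34 w 0.118 F [ 8.8 15.8  2.2] 30.000506043434143
```

View pics/s3.png

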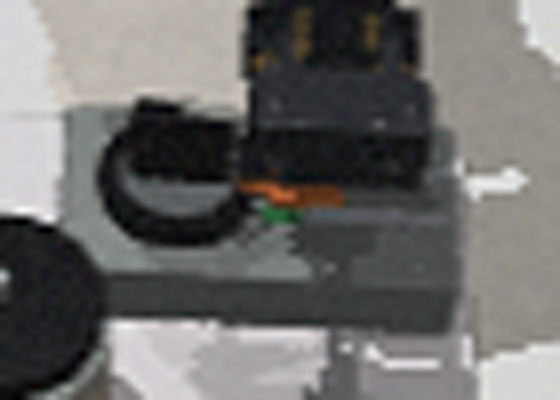

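The lock stopped solidly (16 N, 29 mm moved), and the picture shows the orange tip in the notch at (245,188), so it is home. I'll release it and go to the pump.

drive_tool --pt "0.6 0 0 0 0 0 0" --pt "0.6 0 0 0 0 0 0" --pt "0.6 0 0 0 0 0 0" --pt "0.6 0 0 -45 0 0 0" --pt "0.8 0 0 -48 0 0 0" --pt "1 0 0 -48 0 0 0" --pt "1 0 0 -48 0 0 0" --pt "1 -42 0 0 0 0 0"

```text
clock: 11.5
position: [0.5815, 0.1181, 0.2585]
tcp_rot: [0.794, 0.608, 0.005, 0.003]
force: [1.1, -0.8, -0.0]
width: 0.815
finger_force: 0.0
```

drive_tool --pt "1 -42 0 0 0 0 0" --pt "1 -42 0 0 0 0 0" --pt "1 -42 0 0 0 0 0" --pt "1 -41 0 0 0 0 -0.14" --pt "1 0 0 0 0 0 -0.14" --pt "1 0 0 0 0 0 -0.14" --pt "1 0 0 0 0 0 -0.14" --pt "1 0 0 0 0 0 -0.14"

```text
clock: 12.3
position: [0.5345, -0.0453, 0.2514]
tcp_rot: [0.537, 0.844, -0.0, -0.001]
force: [0.7, 0.3, -0.3]
width: 1.002
finger_force: 0.0
```

drive_tool --pt "1 0 0 0 0 0 -0.14" --pt "1 0 0 0 0 0 -0.14" --pt "1 0 0 0 0 0 -0.14" --pt "1 0 0 0 0 0 -0.14" --pt "1 0 0 0 0 0 -0.14" --pt "1 0 0 0 0 0 -0.14" --pt "1 0 0 0 0 0 -0.03" --pt "1 0 0 0 0 0 0"

```text
clock: 13.1
position: [0.5348, -0.0451, 0.2516]
tcp_rot: [0.135, 0.991, 0.0, -0.0]
force: [-0.2, -0.8, -0.2]
width: 0.998
finger_force: 0.0
```

```bash
python3 - <<'E'
from h import *
go(0.001,-.1105,.138,np.pi/2)
cv2.imwrite('pics/s4.png',cv2.resize(cv2.convertScaleAbs(bot.get_image('scene')[150:260,210:355],alpha=1.3),None,fx=5,fy=5,interpolation=cv2.INTER_CUBIC))
E
```

```text
t 13.1 sealer xy [ 0.0006 -0.1108] z 0.2516 ang 1.567 | shift mm [ -0.5   0.3 113.6] toolturn -0.003 tilt [-0.001  0.    -1.   ] q6 -1.6 w 0.998 F [-0.2 -0.8 -0.2] 0.0
```

View pics/s4.png

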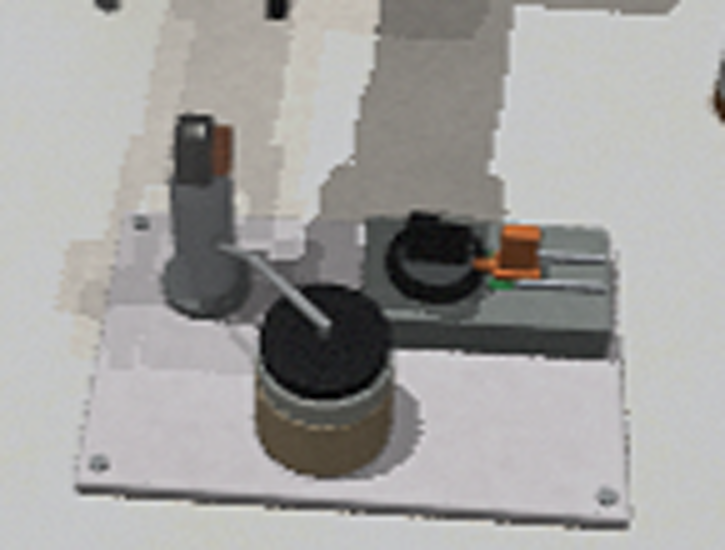

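The lock tip (480,265) sits in the notch. The grip and button are free at (200,150), with the fingers straddling from above. I'll lower and squeeze at grip mid-height (TCP 0.137).

drive_tool --pt "1 0 0 40 0 0 0" --pt "1 0 0 40 0 0 0" --pt "1 0 0 24 0 0 0" --pt "1 0 0 10 0 0 0" --pt "0 0 0 0 0 0 0" --pt "0 0 0 0 0 0 0" --pt "0 0 0 0 0 0 0" --pt "0 0 0 0 0 0 0" --squeeze 35

```text
clock: 13.95
position: [0.5356, -0.0451, 0.1389]
tcp_rot: [0.134, 0.991, -0.0, 0.001]
force: [0.1, 0.2, -0.3]
width: 0.663
finger_force: 0.0
```

drive_tool --pt "0 0 0 0 0 0 0" --pt "0 0 0 0 0 0 0" --pt "0 0 0 0 0 0 0" --pt "0 0 0 0 0 0 0" --pt "0 0 0 0 0 0 0" --pt "0 0 0 0 0 0 0" --pt "0 0 0 0 0 0 0" --pt "0 0 0 0 0 0 0"

```text
clock: 14.75
position: [0.5344, -0.0481, 0.1381]
tcp_rot: [0.134, 0.991, -0.003, -0.001]
force: [-7.2, -16.3, 1.7]
width: 0.314
finger_force: 35.1
```

```bash
python3 - <<'E'
from h import *
go(0.001,-.1105,.236,np.pi/2)
E
```

```text
t 14.75 sealer xy [ 0.0009 -0.1138] z 0.1381 ang 1.569 | shift mm [ -0.    2.7 -97.9] toolturn -0.001 tilt [-0.002 -0.005 -1.   ] q6 -1.6 w 0.314 F [ -7.2 -16.3   1.7] 35.11053041758714
```

The button is pressed in (width ~28 mm). I'll relieve the 3 mm side offset, then pull up.

drive_tool --pt "0 0 -1.5 0 0 0 0" --pt "0 0 -1.5 0 0 0 0" --pt "0 0 0 0 0 0 0" --pt "0 0 0 -3 0 0 0" --pt "0 0 0 -5 0 0 0" --pt "0 0 0 -7 0 0 0" --pt "0 0 0 -8 0 0 0" --pt "0 0 0 -8 0 0 0"

```text
clock: 15.55
position: [0.5341, -0.0483, 0.1679]
tcp_rot: [0.134, 0.991, -0.0, -0.001]
force: [1.8, -6.7, -10.0]
width: 0.311
finger_force: 35.1
```

drive_tool --pt "0 0 0 -8 0 0 0" --pt "0 0 0 -8 0 0 0" --pt "0 0 0 -8 0 0 0" --pt "0 0 0 -8 0 0 0" --pt "0 0 0 -8 0 0 0" --pt "0 0 0 -6 0 0 0" --pt "0 0 0 -5 0 0 0" --pt "0 0 0 0 0 0 0"

```text
clock: 16.35
position: [0.5341, -0.0483, 0.2188]
tcp_rot: [0.134, 0.991, -0.0, -0.001]
force: [2.7, -6.6, -10.5]
width: 0.309
finger_force: 35.1
```

```bash
python3 - <<'E'
from h import *
go(0.001,-.1138,.238,np.pi/2)
E
```

```text
t 16.35 sealer xy [ 0.0007 -0.1141] z 0.2188 ang 1.57 | shift mm [ -0.2   0.3 -19.2] toolturn -0.001 tilt [-0.002 -0.001 -1.   ] q6 -1.61 w 0.309 F [  2.7  -6.6 -10.5] 35.08506895042956
```

At 81 mm, past the first stop, with a steady 10 N load. On to the solid end.

drive_tool --pt "0 0 0 -5 0 0 0" --pt "0 0 0 -5 0 0 0" --pt "0 0 0 -4 0 0 0" --pt "0 0 0 -3 0 0 0" --pt "0 0 0 -1 0 0 0" --pt "0 0 0 0 0 0 0" --pt "0 0 0 0 0 0 0" --pt "0 0 0 0 0 0 0"

```text
clock: 17.15
position: [0.5341, -0.0483, 0.236]
tcp_rot: [0.134, 0.991, -0.0, -0.001]
force: [2.8, -5.9, -11.0]
width: 0.312
finger_force: 35.1
```

drive_tool --pt "0 0 0 -1 0 0 0" --pt "0 0 0 -1 0 0 0" --pt "0 0 0 -0.5 0 0 0" --pt "0 0 0 0 0 0 0" --pt "0 0 0 0 0 0 0" --pt "0 0 0 0 0 0 0" --pt "0 0 0 0 0 0 0" --pt "0 0 0 0 0 0 0"

```text
clock: 17.95
position: [0.534, -0.0483, 0.2383]
tcp_rot: [0.134, 0.991, -0.0, -0.001]
force: [3.1, -6.8, -11.9]
width: 0.307
finger_force: 35.1
```

```bash
python3 - <<'E'
from h import *
go(0.001,-.1138,.238,np.pi/2)
cv2.imwrite('pics/s5.png',cv2.resize(cv2.convertScaleAbs(bot.get_image('scene')[120:260,200:350],alpha=1.3),None,fx=4,fy=4,interpolation=cv2.INTER_CUBIC))
E
```

```text
t 17.95 sealer xy [ 0.0007 -0.1141] z 0.2383 ang 1.57 | shift mm [-0.3  0.3  0.3] toolturn -0.001 tilt [-0.003 -0.    -1.   ] q6 -1.61 w 0.307 F [  3.1  -6.8 -11.9] 35.07940946146846
```

View pics/s5.png

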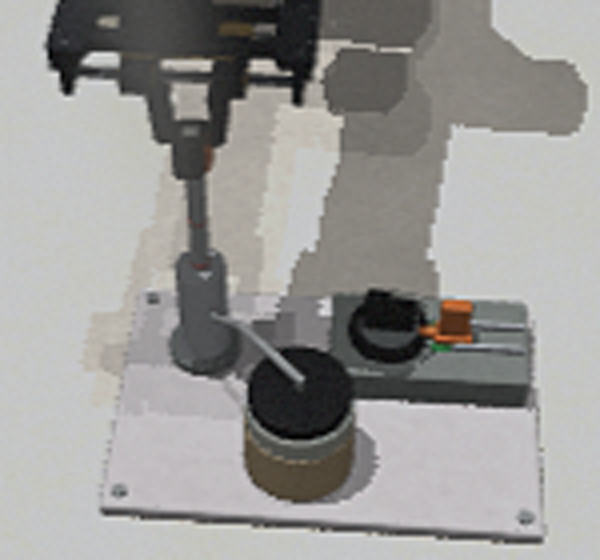

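The rod is fully extended, with the grip held at (190,160) and the lock home at (430,330). One more nudge to feel the solid end.

drive_tool --pt "0 0 0 -1 0 0 0" --pt "0 0 0 -0.5 0 0 0" --pt "0 0 0 0 0 0 0" --pt "0 0 0 0 0 0 0" --pt "0 0 0 0 0 0 0" --pt "0 0 0 0 0 0 0" --pt "0 0 0 0 0 0 0" --pt "0 0 0 0 0 0 0"

```text
clock: 18.8
position: [0.5339, -0.0483, 0.2384]
tcp_rot: [0.134, 0.991, -0.0, -0.002]
force: [4.7, -7.1, -20.8]
width: 0.304
finger_force: 35.1
```

The force rose to 21 N with no further motion, so this is the solid stop. Handing in.

```bash
python3 -c "
from station import bot
print(bot.hand_in())"
```

```text
the job is handed in; nothing more can be done
None
```

I handed the job in at 18.8 s (the hand-in returned no verdict): dial at the green marks, lock home in the notch, pump held at the second stop with the button squeezed at 35 N, and the arm kept clear of the cans, jar and bottle.

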